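# Drop the nest plate over its locating pins and swing the clamp shut

### The job

On the aluminium fixture the black nest plate with the watch in it is hung up on the tips of its two locating pins. Working only with the outside of the fingers, nudge the plate up to the back rail and sideways along it until both its holes drop over the pins and it lies flat on the base, then push the swing clamp's knob round to its stop so that the arm lies over the plate's edge. Do not take the knob between the fingers, do not pick up the plate or touch the watch, and leave the tools and parts around the fixture where they are.

Things in the scene. Friction and masses are not known exactly. Their poses are not given: they have to be found in the camera images.
- fixture: Fixed aluminium base, 14 mm thick. Origin at bench height under the centre of the plate's seat; x points to the back rail, y to the left along the rail, z up. The base spans x -62 to 68 mm, y -118 to 106 mm; its top is at z = 14 mm.
- back_rail (a point): Middle of the foot of the back rail's inner face, 45.8 mm from the seat centre. Rail along fixture y, 12 mm thick, 18 mm high above the base's top. A plate that touches the rail has its holes about 0.8 mm nearer the rail than the pins, within the holes' play.
- pin_left (a point): Foot of the left locating pin on the base's top, at fixture x = 31 mm, y = 44 mm. Steel, 10 mm diameter, 8 mm high, the upper 4.5 mm tapering to a blunt tip of 4 mm diameter.
- pin_right (a point): Foot of the right locating pin, the same, at fixture x = 31 mm, y = -44 mm.
- nest_plate: Loose plate of slippery black plastic (friction about 0.25), 90 (x) by 120 (y) by 10 mm, 0.37 to 0.6 kg with its watch. Origin at the centre of its underside; x to the rail, y to the left. Seated, the origin is at fixture (0, 0, 14 mm), axes parallel. Start: 14 to 28 mm too far left, 3 to 9 mm short, up to 0.08 rad askew, rail side up 8 mm on the pin tips.
- near_edge (a point): Middle of the plate's near long side face (half-way up its 10 mm), where it can be pushed to the rail; 45 mm from the plate's origin.
- left_edge (a point): Middle of the plate's left end face (half-way up its 10 mm), where it can be pushed to the right along the rail; 60 mm from the plate's origin.
- hole_left (a point): Centre, at the underside, of the plate's left through hole: 12 mm diameter, at plate x = 31 mm, y = 44 mm. It belongs over pin_left.
- hole_right (a point): Centre, at the underside, of the plate's right through hole: 12 mm diameter, at plate x = 31 mm, y = -44 mm. It belongs over pin_right.
- nest_watch: Steel watch fixed in the plate (moves with it), 52 by 48 mm, 18 mm high; its underside lies on the plate's top. With the four white pegs (10 mm high) round it, it stays within plate x -40 to 13 mm, y -29 to 29 mm. Must not be touched.
- clamp (a joint): Swing clamp's angle, rad: 0 = open, arm along fixture -x; grows clockwise seen from above; 1.571 = at its stop, arm along fixture +y over the plate's right edge. Stays where it is left; about 1.2 N at the knob moves it. Arm 50 mm long from the pivot, 13 mm wide, 25 to 33 mm above the bench (1 mm over the seated plate).
- clamp_pivot (a point): Pivot of the swing clamp at the arm's underside, 25 mm above the bench: upright axis at fixture x = 0, y = -84 mm; post 18 mm diameter, its screw head up to 40 mm above the bench.
- clamp_knob (a point): Middle of the upright black knob on the clamp arm, 34 mm from the pivot: 13 mm diameter, from 33 to 58 mm above the bench; this point is 45 mm above the bench.
- loupe: Bystander: black eye loupe, 35 mm wide, 34 mm high, on the bench near the fixture's left front corner; origin under its centre.
- screwdriver_1: Bystander: blue precision screwdriver, 108 mm long, 11 mm high, lying on the bench in front of the fixture; origin under its middle.
- tweezers_2: Bystander: steel tweezers, 124 mm long, 10 mm high, lying behind the back rail; origin under their middle.
- case_ring: Bystander: steel ring, 43 mm wide, 14 mm high, behind the fixture's left end; origin under its centre.
- marker: Bystander: marker pen, 134 mm long, 13 mm high, lying to the left of the fixture; origin under its middle.
- gold_disc_2: Bystander: brass disc, 30 mm wide, 10 mm high, to the right of the fixture; origin under its centre.
- parts_tin: Bystander: round aluminium tin, 50 mm wide, 21 mm high, to the right of the fixture; origin under its centre.

How it is judged (in metres and radians):
On the way, in this order (a step that is already met when the one before it is completed fails the run):
1. the plate has dropped over both pins and lies flat on the base (horizontal distance between hole_left and pin_left below 0.0022 m and horizontal distance between hole_right and pin_right below 0.0022 m and z of each of hole_left, hole_right in the frame of fixture below 0.0155 m and angle between nest_plate's own z axis and vertical below 0.025 rad), for 0.2 s.
2. the clamp is swung to its stop over the plate's edge (value of joint clamp above 1.4 rad), for 0.2 s.
At the end, for the whole second after the job is handed in: Both plate holes sit over their pins (within 2.2 mm), the plate is down on the base (within 1.5 mm, tilt under 0.025 rad) and at rest, and the clamp is within 0.17 rad of its stop over the plate's edge (all of step 1 and value of joint clamp above 1.4 rad and linear speed of nest_plate below 0.01 m/s); the robot touches nothing.
It fails at once if the plate is lifted more than 25 mm off the base (height (world z) of nest_plate above 0.039 m).
It fails at once if the watch is touched (contact force between any of the fingers, the arm and nest_watch above 0.5 N).
It fails at once if a thing beside the fixture is moved more than 20 mm (distance of any of loupe, screwdriver_1, tweezers_2, case_ring, marker, gold_disc_2, parts_tin from where it was at the start of the episode above 0.02 m).
It fails at once if the clamp's knob is taken between the fingers (horizontal distance between the grasp point and clamp_knob below 0.008 m and height (world z) of the grasp point below 0.072 m).
It also fails if it takes over 54 s, if anything falls off the work surface, if the arm or the gripper's body presses on something with over 40 N, if the wrist force passes 120 N, or if a joint passes its speed limit or range.

### The arm

A 7-joint arm with a two-finger parallel gripper is mounted at the origin on a cart in front of the work surface, level with it; the furniture and walls round the work are solid. World frame = base frame: x ahead of the robot, y to its left, z up, the work surface at z = 0. Lengths are in mm, angles in rad, forces in N, time in s.
With the tool pointing down it reaches from about 425 to 875 mm from the base axis. Payload 9.9 kg.
Tool frame: the origin (TCP) lies at the centre of the arm's flange, where the gripper is bolted on; the fingertips stand 173 mm ahead of it and the grasp point (between the pads) lies 155 mm ahead of it; x points along the fingers, z is the direction in which the jaws open and shut, and the axes are right-handed (so a half turn about x gives the same grasp; the last joint's range is limited). The gripper opens to 85 mm and grips with 20 to 120 N. Pads are 22 mm wide; open, the fingers measure 114 mm over their backs; the gripper's body (76 mm by 85 mm) begins 54 mm behind the grasp point. The pads swing forward as they close: fully open they stand 13 mm farther back than shut.
Start: joints at [1.185, 0.576, 0.025, 1.437, -0.015, 1.129, -0.057], TCP at [200.642, -644.498, 404.689] pointing down, gripper open.
Joint ranges: [-2.76, 2.76], [-0.34, 2.15], [-1.52, 1.57], [0.19, 2.46], [-1.09, 4.23], [0.17, 1.99], [-2.82, 2.82]. Speed limits (rad/s): [2.22, 2.22, 3.01, 3.01, 3.14, 3.14, 3.14].

### API

Orientations are given as a rotation vector (axis times angle).
In Python, from plant import bot, viewer gives the robot as it stands.
- The arm moves only by the tool apply_moves, never from a script. Its argument "moves" is a list that holds one entry, the list of rows, each a list of 6 numbers: the shift along the tool's x, y, z in mm, then the turn, a rotation vector about the tool's x, y, z in rad. In form: [[[x, y, z, ax, ay, az], ...]]. A call has 1 to 8 rows; each row shifts and turns the pose as measured when the row begins, along the tool's axes as they then stand; what a row does not reach is not made up. A row lasts 1/12 s, in which the tool goes at most 41.7 mm and 7.16 degrees, less where a joint would pass 70% of its speed; a pose out of reach is approached as far as the arm can. A call with a gripper value outside its range is refused whole. "hand" is the gripper command: -1 is fully open, 1 is shut, values between are in proportion, set as the call begins (left out, the last holds). The fingers move at their own pace and stop on an object; the grip force is fixed at half the most. Time passes only in rows, so rows that do not move let the fingers close. It gives the time, the measured TCP pose, the force and the opening at its end, in the units of the state.
- bot.get_state(): the state, without advancing time (a new reading comes with each control period).
- viewer.camera(name): name is "side" or "top"; returns the picture (480x640x3 uint8, blue, green, red); there is no depth.
- viewer.calibration(name): a dict with "intrinsics" (3x3 intrinsics, pixels), "cam_to_world" (4x4, takes a point from camera to world coordinates). Camera axes: x right, y down, z forward; pixel columns grow to the right and rows downward; lengths in mm; the calibration is good to about 2 mm. A picture is of the moment at which its call begins. calibration takes no time and is no camera call.
- bot.close_job(): hands the job in, once; it reports no verdict.
The state is a dict: "time_s": time; "joint_pos": joint angles; "dq": joint speeds; "effort": joint torques, N m; "ee_pos": TCP position; "orientation": TCP orientation; "force": force on the tool from outside, world axes, zero at the start; "ft_torque": the same for the moment, N m; "opening": finger opening in mm.
Only numpy, scipy, OpenCV 4.12 (cv2) and the standard library are available. Lean on these libraries where they do the work, as an engineer would, in place of code of your own. Each camera call takes 0.05 s, during which the arm holds its last target.

## Working session

There is one attempt and no reset: what is moved stays moved. The work goes in short steps, Python scripts to look and compute and a tool call to move; the robot and the scene stay as the last step left them, time stands still between calls to the robot, and variables do not carry over. Pictures are saved under pics/ and viewed, and the job is handed in when it is done.

Besides the shell and the picture viewer there is one more tool, called after "Emit:" by a JSON object that holds its "api" and its "payload". apply_moves: Moves the arm, as the interface text tells. Its arguments: {"type":"object","properties":{"moves":{"type":"array","items":{"type":"array","items":{"type":"array","items":{"type":"number"}}}},"hand":{"type":"number"}},"required":["moves"]}

```bash
ls; mkdir -p pics
python3 - <<'E'
from plant import bot, viewer
import cv2
print(bot.get_state())
for n in("side","top"):
    cv2.imwrite(f"pics/{n}0.png",viewer.camera(n)); print(viewer.calibration(n))
E
```

```text
pics
{'time_s': 0.0, 'joint_pos': array([ 1.18520621,  0.57655823,  0.02479588,  1.43790439, -0.01495621,
        1.12900011, -0.05650207]), 'dq': array([-0.00054395,  0.00030556, -0.00062763, -0.00047426,  0.00013548,
        0.00224926, -0.0032082 ]), 'effort': array([ 1.36559484e-04, -7.65755510e+01,  2.24994913e+00, -2.85971618e+01,
        1.50963856e-02,  1.25540880e-02,  1.77773325e-05]), 'ee_pos': array([ 200.61801852, -644.32939466,  403.82505686]), 'orientation': array([ 0.9849641 ,  1.33847481, -0.98344428]), 'force': array([-0.06490987,  0.23798218,  0.22166661]), 'ft_torque': array([ 0.01913041, -0.00395623,  0.03184065]), 'opening': 85.5195376617626}
{'intrinsics': array([[449.40419222,   0.        , 317.15671399],
       [  0.        , 449.40419222, 243.59172091],
       [  0.        ,   0.        ,   1.        ]]), 'cam_to_world': array([[ 9.98533256e-01,  4.27388585e-02, -3.32374331e-02,
         5.56969694e+02],
       [ 5.31999483e-02, -6.60507009e-01,  7.48932745e-01,
        -6.08008071e+02],
       [ 1.00549731e-02, -7.49602482e-01, -6.61811919e-01,
         6.18785400e+02],
       [ 0.00000000e+00,  0.00000000e+00,  0.00000000e+00,
         1.00000000e+00]])}
{'intrinsics': array([[541.36961777,   0.        , 324.85428232],
       [  0.        , 541.36961777, 240.07039271],
       [  0.        ,   0.        ,   1.        ]]), 'cam_to_world': array([[-2.34318101e-02, -9.91452291e-01,  1.28348370e-01,
         3.78845221e+02],
       [-9.99705539e-01,  2.24274365e-02, -9.26522870e-03,
         3.57165814e+01],
       [ 6.30750730e-03, -1.28527678e-01, -9.91685863e-01,
         1.18225381e+03],
       [ 0.00000000e+00,  0.00000000e+00,  0.00000000e+00,
         1.00000000e+00]])}
```

View pics/side0.png

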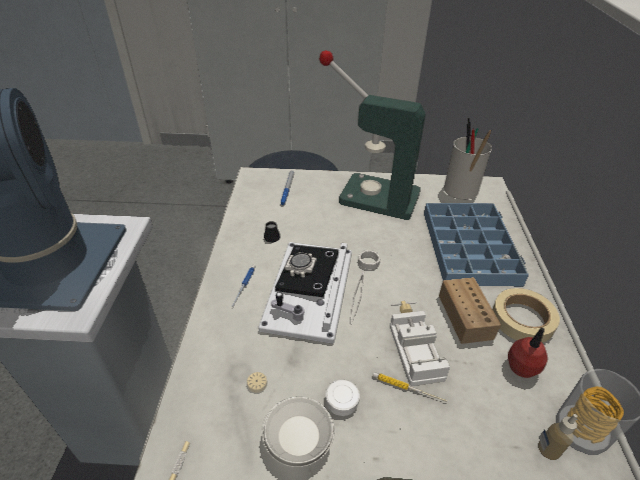

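View pics/top0.png

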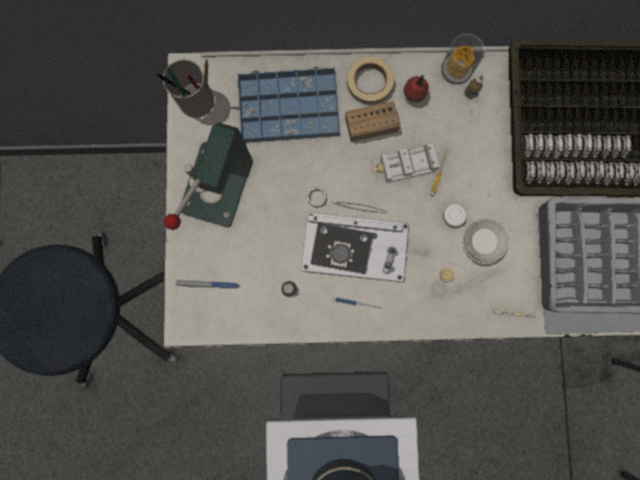

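```bash
cat > h.py <<'E'
import numpy as np, cv2
from plant import bot, viewer
C={n:viewer.calibration(n) for n in("side","top")}
def ray(n,u,v,z):
    K=C[n]["intrinsics"];T=C[n]["cam_to_world"]
    d=T[:3,:3]@np.linalg.inv(K)@np.array([u,v,1.]);o=T[:3,3]
    return (o+d*(z-o[2])/d[2])[:2]
def proj(n,p):
    K=C[n]["intrinsics"];T=C[n]["cam_to_world"]
    c=T[:3,:3].T@(np.asarray(p,float)-T[:3,3]);q=K@c;return q[:2]/q[2]
E
python3 - <<'E'
import cv2
s=cv2.imread('pics/side0.png')[230:350,240:400];t=cv2.imread('pics/top0.png')[200:300,280:430]
cv2.imwrite('pics/s0c.png',cv2.resize(s,None,fx=5,fy=5,interpolation=cv2.INTER_CUBIC))
cv2.imwrite('pics/t0c.png',cv2.resize(t,None,fx=5,fy=5,interpolation=cv2.INTER_CUBIC))
E
```

```text
(no output)
```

View pics/s0c.png

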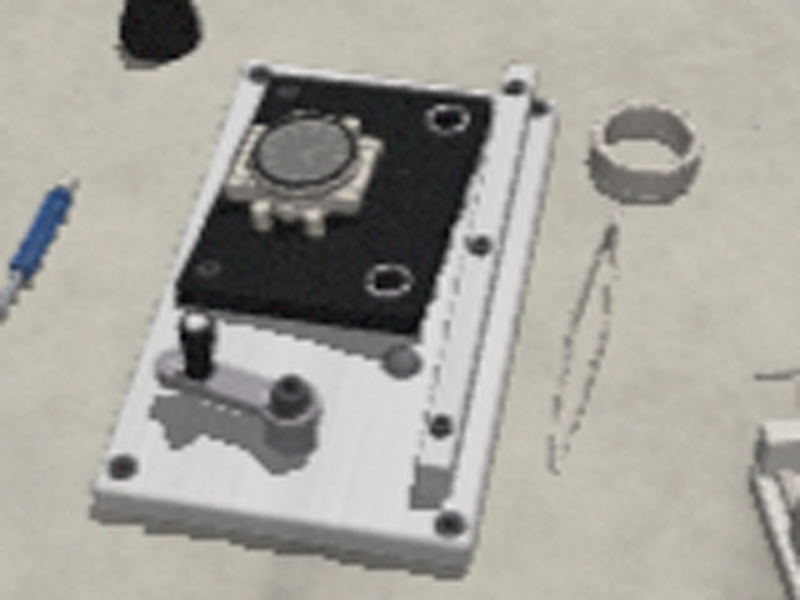

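View pics/t0c.png

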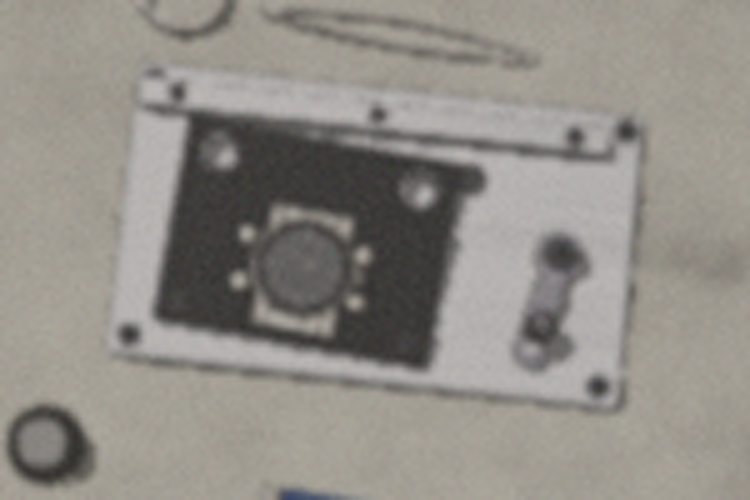

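Run:
```python
from h import *
S=lambda x,y:(x/5-.4+240,y/5-.4+230); T=lambda x,y:(x/5-.4+280,y/5-.4+200)
def rep(name,n,f,pts,z):
    w=np.array([ray(n,*f(*p),z) for p in pts]);print(name,n,np.round(w,1).tolist());return w
for n,f,pts in(("side",S,[(260,75),(122,467),(450,523),(540,107)]),("top",T,[(153,72),(128,333),(598,386),(626,130)])):
    w=rep("screws",n,f,pts,14)
    c=w.mean(0); d=(w[0]-w[3]+w[1]-w[2]) if n=="top" else (w[0]-w[1]+w[3]-w[2])
    yaw=np.arctan2(d[1],d[0])-np.pi/2
    R=np.array([[np.cos(yaw),-np.sin(yaw)],[np.sin(yaw),np.cos(yaw)]])
    print("centre",c,"yaw",yaw,"orig",c-R@[3,-6])
    o=c-R@[3,-6]
    print("in fixture",np.round((w-o)@R,1).tolist())
    for nm,pt,z in ((("HL",(447,118),30),("HR",(387,280),30),("platecorners",(493,97),32),("pc",(262,75),24),("pc",(178,300),24),("pc",(420,330),32),("knobtop",(200,325),58),("pivot",(290,388),40),("pinR",(402,352),20)) if n=="side" else
      (("HL",(219,152),30),("HR",(421,188),30),("pcRailL",(190,115),32),("pcNearL",(157,319),24),("pcNearR",(430,366),24),("pcRailR",(470,170),32),("knob",(541,322),58),("pivot",(561,247),40),("pinR",(475,180),20))):
        w=ray(n,*f(*pt),z);print(nm,np.round(w,1),"fix",np.round((w-o)@R,1))
```

```text
screws side [[475.1, 70.0], [447.6, -132.1], [559.2, -148.7], [588.5, 58.0]]
centre [517.60832956 -38.20643481] yaw -0.1378540482373709 orig [515.46129709 -31.85110228]
in fixture [[-54.0, 95.3], [-53.4, -108.6], [59.4, -109.7], [60.0, 99.0]]
HL [551.7  31.7] fix [27.2 68. ]
HR [533.2 -55.2] fix [ 20.7 -20.7]
platecorners [569.3  42.8] fix [43.  81.3]
pc [477.2  58.8] fix [-50.3  84.5]
pc [458.8 -64. ] fix [-51.7 -39.6]
pc [546.  -80.2] fix [ 36.9 -43.6]
knobtop [ 473.1 -105.9] fix [-31.8 -79.2]
pivot [ 503.8 -116. ] fix [ -0. -85.]
pinR [539.9 -80.1] fix [ 30.8 -44.4]
screws top [[588.3, 55.5], [474.1, 68.6], [446.5, -133.8], [558.0, -150.6]]
centre [516.70533641 -40.07184256] yaw -0.14080140885421089 orig [514.57704469 -33.71020956]
in fixture [[60.5, 98.7], [-54.5, 95.6], [-53.4, -108.7], [59.4, -109.7]]
HL [549.9  27.6] fix [26.4 65.6]
HR [532.3 -58.9] fix [ 21.1 -22.4]
pcRailL [566.   39.7] fix [40.6 79.9]
pcNearL [479.   55.8] fix [-47.8  83.6]
pcNearR [456.1 -60.7] fix [-54.1 -34.9]
pcRailR [539.4 -80. ] fix [ 31.  -42.3]
knob [ 471.1 -104.7] fix [-33.1 -76.4]
pivot [ 504.3 -116.7] fix [  1.5 -83.6]
pinR [536.6 -83.2] fix [ 28.8 -45.9]
```

```bash
cat >> h.py <<'E'
from scipy.spatial.transform import Rotation as Ro
YAW=-0.139; O=np.array([515.,-32.8])
RF=np.array([[np.cos(YAW),-np.sin(YAW)],[np.sin(YAW),np.cos(YAW)]])
f2w=lambda a,b:O+RF@np.array([a,b],float)
w2f=lambda p:(np.asarray(p)[:2]-O)@RF
def target_rot(zf):  # tool x down, tool z along fixture direction zf
    z=np.r_[RF@np.array(zf,float),0];x=np.array([0,0,-1.]);y=np.cross(z,x);return Ro.from_matrix(np.c_[x,y,z])
def st():
    s=bot.get_state();r=Ro.from_rotvec(s["orientation"])
    print("t",round(s["time_s"],2),"tcp",np.round(s["ee_pos"],1),"fix",np.round(w2f(s["ee_pos"]),1),"tip z(173)",round(s["ee_pos"][2]-173,1),"F",np.round(s["force"],1),"open",round(s["opening"],1));return s,r
def go(fx,fy,tipz,zf=None):
    "tool-frame shift & turn needed to reach fixture xy and tip height"
    s,r=st();w=np.r_[f2w(fx,fy),tipz+173]
    print("shift",np.round(r.inv().apply(w-s["ee_pos"]),1),"turn",np.round((r.inv()*target_rot(zf)).as_rotvec(),3) if zf is not None else "")
E
python3 - <<'E'
from h import *
s,r=st();print(r.as_matrix().round(3))
for zf in([1,0],[-1,0],[0,1],[0,-1]): go(-90,-15,130,zf)
print("loupe",w2f(ray("top",289,288.6,34)),"sd",w2f(ray("top",335,300,6)),w2f(ray("top",382,307,3)))
E
```

```text
t 0.1 tcp [ 200.6 -644.4  403.9] fix [-226.6 -649.2] tip z(173) 230.9 F [ 0.  -0.1 -0.2] open 85.1
[[-0.001  0.955  0.297]
 [ 0.001  0.297 -0.955]
 [-1.    -0.    -0.001]]
t 0.1 tcp [ 200.6 -644.4  403.9] fix [-226.6 -649.2] tip z(173) 230.9 F [ 0.  -0.1 -0.2] open 85.1
shift [ 101.7  394.2 -515.1] turn [-1.13e+00 -1.00e-03 -1.00e-03]
t 0.1 tcp [ 200.6 -644.4  403.9] fix [-226.6 -649.2] tip z(173) 230.9 F [ 0.  -0.1 -0.2] open 85.1
shift [ 101.7  394.2 -515.1] turn [ 2.012e+00 -1.000e-03  2.000e-03]
t 0.1 tcp [ 200.6 -644.4  403.9] fix [-226.6 -649.2] tip z(173) 230.9 F [ 0.  -0.1 -0.2] open 85.1
shift [ 101.7  394.2 -515.1] turn [-2.701e+00 -1.000e-03 -2.000e-03]
t 0.1 tcp [ 200.6 -644.4  403.9] fix [-226.6 -649.2] tip z(173) 230.9 F [ 0.  -0.1 -0.2] open 85.1
shift [ 101.7  394.2 -515.1] turn [ 0.441 -0.001  0.   ]
loupe [-107.19683076  122.29395651] sd [-119.17235846   22.37826782] [-122.3282827  -80.4002367]
```

Emit:
{"api": "apply_moves", "payload": {"moves": [[[0,35,-15,0.11,0,0],[0,35,-15,0.11,0,0],[0,38,-15,0.11,0,0],[0,38,-15,0.11,0,0]]], "hand": 1}}

```text
time_s: 0.43
ee_pos: [326.6, -570.5, 401.4]
orientation: [1.331, 1.13, -1.342]
force: [0.8, -0.8, 0.2]
opening: 38.9
```

```bash
python3 -c "
from h import *
go(-75,0,130,[0,-1])"
```

```text
t 0.43 tcp [ 326.6 -570.5  401.4] fix [-112.  -558.6] tip z(173) 228.4 F [ 0.8 -0.8  0.2] open 38.9
shift [  98.    19.6 -559.6] turn [-0.033  0.     0.009]
```

Emit:
{"api": "apply_moves", "payload": {"moves": [[[0,10,-40,-0.03,0,0],[0,10,-40,0,0,0],[5,5,-40,0,0,0],[10,0,-40,0,0,0],[10,0,-40,0,0,0],[10,0,-40,0,0,0],[10,0,-40,0,0,0],[10,0,-40,0,0,0]]]}}

```text
time_s: 1.1
ee_pos: [405.9, -255.5, 343.7]
orientation: [1.311, 1.142, -1.318]
force: [2.0, 0.2, -0.8]
opening: -0.4
```

```bash
python3 -c "
from h import *
go(-75,3,100,[0,-1])"
```

```text
t 1.1 tcp [ 405.9 -255.5  343.7] fix [ -77.2 -235.6] tip z(173) 170.7 F [ 2.   0.2 -0.8] open -0.4
shift [  70.6    1.7 -238.7] turn [-0.004  0.     0.006]
```

Emit:
{"api": "apply_moves", "payload": {"moves": [[[10,0,-38,0,0,0],[10,0,-38,0,0,0],[10,0,-38,0,0,0],[10,0,-38,0,0,0],[10,0,-38,0,0,0],[10,0,-38,0,0,0],[0,0,-10,0,0,0],[0,0,0,0,0,0]]]}}

```text
time_s: 1.77
ee_pos: [438.1, -0.1, 279.2]
orientation: [1.304, 1.151, -1.311]
force: [0.6, -0.8, 0.3]
opening: 0.1
```

Run:
```python
from h import *
go(-75,3,30,[0,-1])
s=bot.get_state();im=viewer.camera("side")
w=s["ee_pos"]
for d in(155,173,186): 
    print(d,proj("side",w-[0,0,d]))
cv2.imwrite('pics/s1.png',cv2.resize(im[130:350,160:420],None,fx=3,fy=2.7,interpolation=cv2.INTER_CUBIC))
```

```text
t 1.77 tcp [ 4.381e+02 -1.000e-01  2.792e+02] fix [-80.7  21.7] tip z(173) 106.2 F [ 0.6 -0.8  0.3] open 0.1
shift [76.1  6.1 18.9] turn [ 0.007 -0.002  0.008]
155 [264.97827674 223.1227859 ]
173 [265.65488977 231.02252961]
186 [266.1311324  236.58286408]
```

View pics/s1.png

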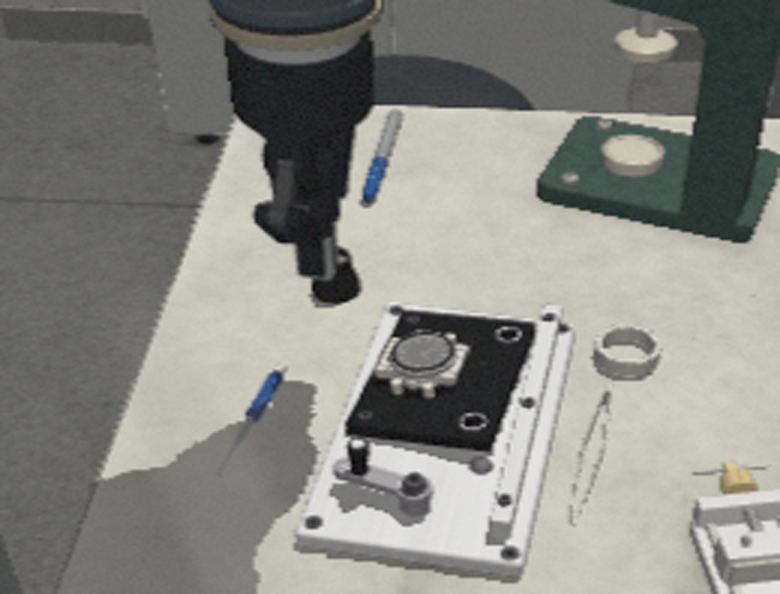

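Emit:
{"api": "apply_moves", "payload": {"moves": [[[20,1,6,0,0,0],[25,2,6,0,0,0],[25,1,6,0,0,0],[12,0,0,0,0,0],[4,0,0,0,0,0],[0,0,0,0,0,0]]]}}

```text
time_s: 2.32
ee_pos: [439.7, -27.8, 192.1]
orientation: [1.311, 1.141, -1.314]
force: [0.6, -0.4, -0.4]
opening: -0.2
```

Run:
```python
from h import *
go(-63,3,18,[0,-1])
```

```text
t 2.32 tcp [439.7 -27.8 192.1] fix [-75.3  -5.5] tip z(173) 19.1 F [ 0.6 -0.4 -0.4] open -0.2
shift [ 1.1 12.3 -8.5] turn [-0.002  0.     0.002]
```

Emit:
{"api": "apply_moves", "payload": {"moves": [[[1,4,-3,0,0,0],[0,3,-2,0,0,0],[0,3,0,0,0,0],[0,2,0,0,0,0],[0,2,0,0,0,0],[0,1,0,0,0,0]]]}}

```text
time_s: 2.82
ee_pos: [456.4, -26.8, 194.2]
orientation: [1.314, 1.138, -1.315]
force: [-1.6, -0.6, -0.8]
opening: 0.1
```

```bash
cat >> h.py <<'E'
def pic(n,name,box,fx=5):
    im=viewer.camera(n);x0,y0,x1,y1=box
    cv2.imwrite(f'pics/{name}.png',cv2.resize(im[y0:y1,x0:x1],None,fx=fx,fy=fx,interpolation=cv2.INTER_CUBIC));return im
E
python3 - <<'E'
from h import *
go(-55,3,18,[0,-1])
pic("side","s2",(240,230,400,350))
E
```

```text
t 2.82 tcp [456.4 -26.8 194.2] fix [-58.8  -2.2] tip z(173) 21.2 F [-1.6 -0.6 -0.8] open 0.1
shift [ 3.2  3.8 -5.2] turn [-0.005  0.001  0.   ]
```

View pics/s2.png

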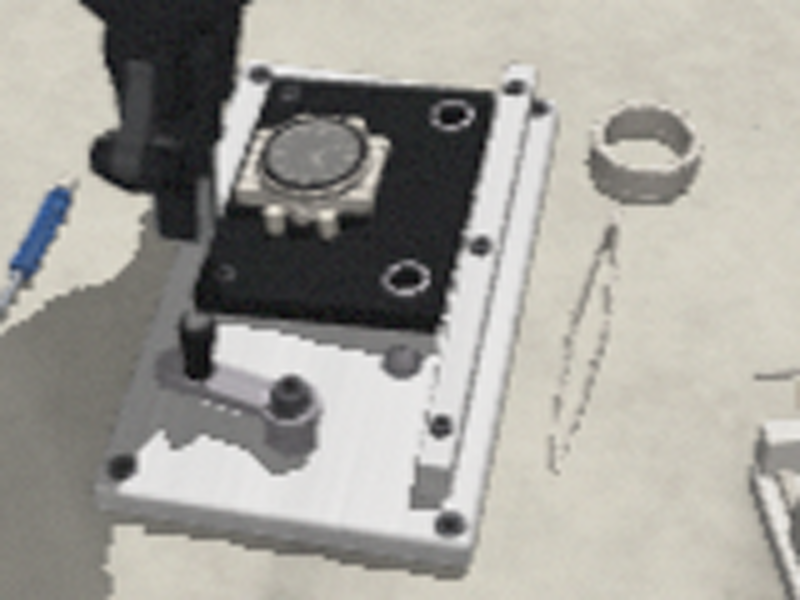

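Emit:
{"api": "apply_moves", "payload": {"moves": [[[2,1,0,0,0,0],[1,1,0,0,0,0],[0.5,1,0,0,0,0],[0,1,0,0,0,0],[0,1,0,0,0,0]]]}}

```text
time_s: 3.28
ee_pos: [459.6, -27.0, 190.3]
orientation: [1.31, 1.142, -1.318]
force: [-5.9, 0.5, 2.8]
opening: 0.3
```

Run:
```python
from h import *
go(-55,3,18,[0,-1])
pic("side","s3",(240,230,400,350))
S=lambda x,y:(x/5-.4+240,y/5-.4+230)
print([w2f(ray("side",*S(*p),30)) for p in((452,115),(406,277))])
```

```text
t 3.28 tcp [459.6 -27.  190.3] fix [-55.7  -2. ] tip z(173) 17.3 F [-5.9  0.5  2.8] open 0.3
shift [-0.7  0.6 -5. ] turn [-0.004  0.001  0.006]
[array([29.05579754, 71.08221943]), array([ 27.48590802, -16.85244876])]
```

View pics/s3.png

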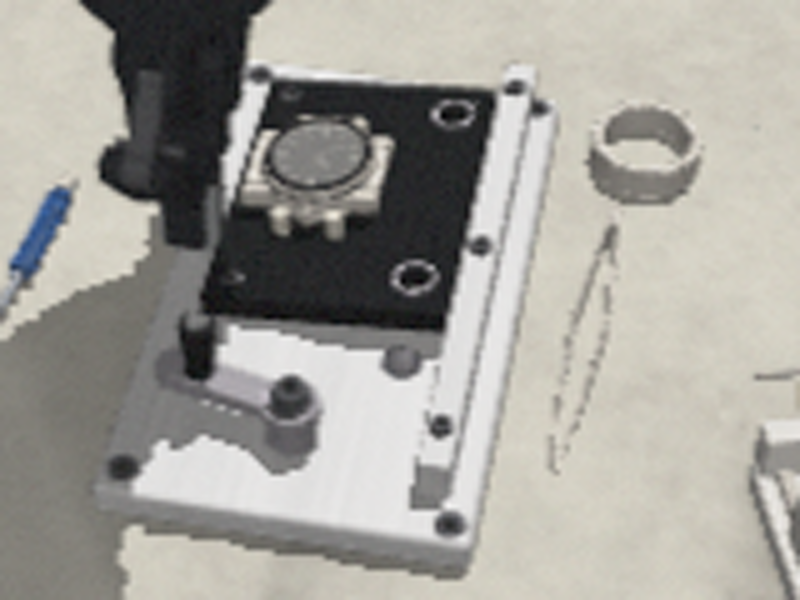

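Emit:
{"api": "apply_moves", "payload": {"moves": [[[0,1,0,0,0,0],[0,1,0,0,0,0],[0,1,0,0,0,0]]]}}

```text
time_s: 3.58
ee_pos: [460.6, -27.2, 189.8]
orientation: [1.307, 1.147, -1.322]
force: [-5.5, 1.4, 3.1]
opening: 0.2
```

Run:
```python
from h import *
go(-55,3,18,[0,-1])
pic("side","s4",(240,230,400,350))
```

```text
t 3.58 tcp [460.6 -27.2 189.8] fix [-54.6  -1.9] tip z(173) 16.8 F [-5.5  1.4  3.1] open 0.2
shift [-1.2 -0.4 -4.9] turn [-0.003  0.001  0.012]
```

View pics/s4.png

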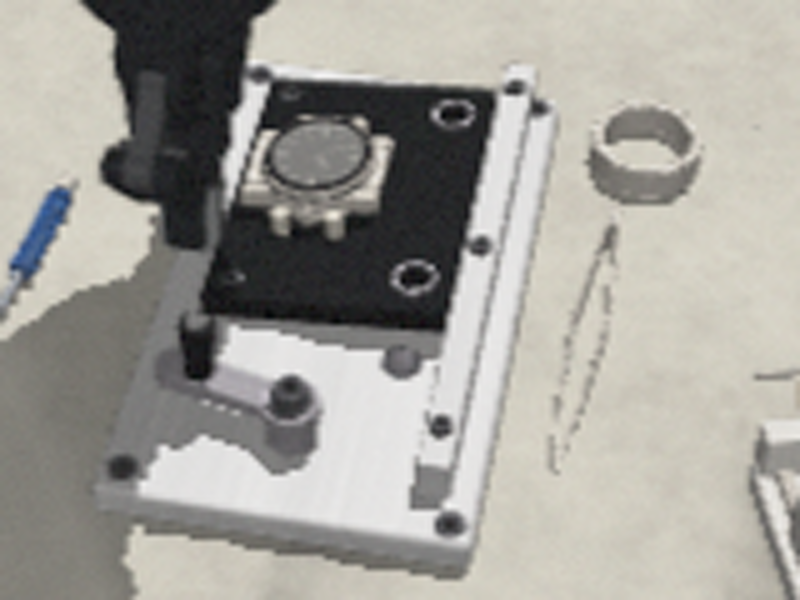

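Emit:
{"api": "apply_moves", "payload": {"moves": [[[-1,2,2,0,0,0],[0,2,2,0,0,0],[0,2,2,0,0,0]]]}}

```text
time_s: 3.88
ee_pos: [462.0, -31.8, 189.5]
orientation: [1.3, 1.159, -1.328]
force: [-6.7, 3.8, 1.2]
opening: -0.4
```

Run:
```python
from h import *
go(-55,3,18,[0,-1])
pic("side","s5",(240,230,400,350))
pic("top","t5",(280,200,430,300))
```

```text
t 3.88 tcp [462.  -31.8 189.5] fix [-52.6  -6.4] tip z(173) 16.5 F [-6.7  3.8  1.2] open -0.4
shift [-1.4 -2.4 -9.4] turn [0.    0.001 0.024]
```

View pics/s5.png

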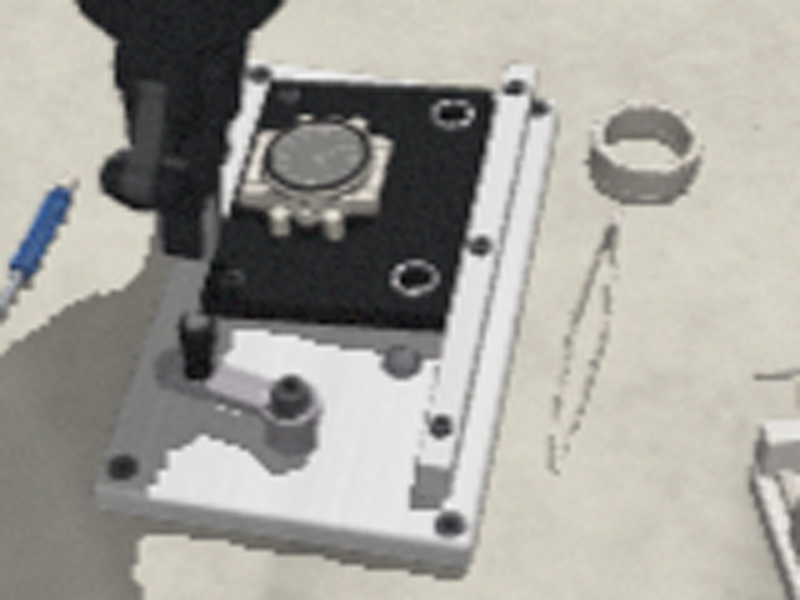

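View pics/t5.png

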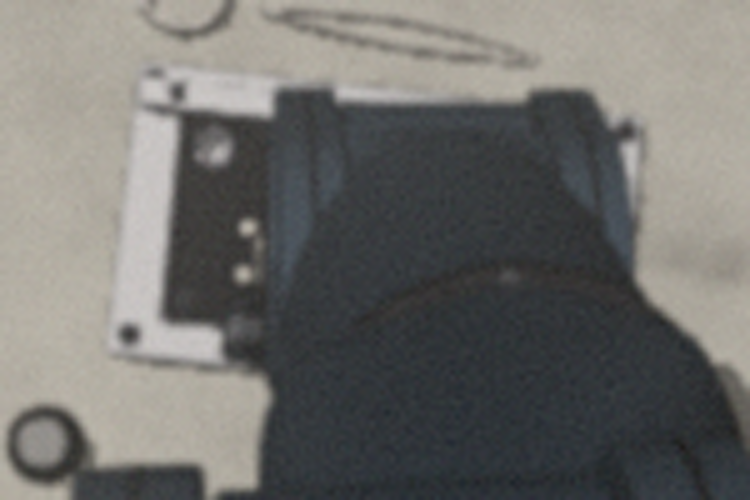

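Emit:
{"api": "apply_moves", "payload": {"moves": [[[0,-12,0,0,0,0.024],[-20,-10,0,0,0,0],[-35,0,0,0,0,0],[-25,0,-10,0,0,0],[0,0,-35,0,0,0],[0,10,-35,0,0,0],[0,20,-30,0,0,0]]]}}

```text
time_s: 4.57
ee_pos: [485.7, 72.8, 274.0]
orientation: [1.322, 1.128, -1.315]
force: [0.3, 0.6, -0.4]
opening: -0.1
```

Run:
```python
from h import *
go(-5,118,60,[0,-1])
```

```text
t 4.57 tcp [485.7  72.8 274. ] fix [-43.6 100.5] tip z(173) 101.0 F [ 0.3  0.6 -0.4] open -0.1
shift [ 41.3  38.1 -18. ] turn [-0.012  0.001 -0.007]
```

Emit:
{"api": "apply_moves", "payload": {"moves": [[[0,18,-10,-0.01,0,-0.007],[10,18,-5,0,0,0],[30,0,0,0,0,0],[0,0,0,0,0,0]]]}}

```text
time_s: 4.9
ee_pos: [532.8, 93.4, 236.3]
orientation: [1.317, 1.139, -1.288]
force: [-1.4, -0.3, -0.3]
opening: -0.2
```

Run:
```python
from h import *
go(-5,118,18,[0,-1])
im=pic("top","t6",(280,200,430,300))
pic("side","s6",(240,230,400,350))
```

```text
t 4.9 tcp [532.8  93.4 236.3] fix [1.000e-01 1.275e+02] tip z(173) 63.3 F [-1.4 -0.3 -0.3] open -0.2
shift [45.1 -5.9  9.8] turn [ 0.01  -0.009 -0.016]
```

View pics/t6.png

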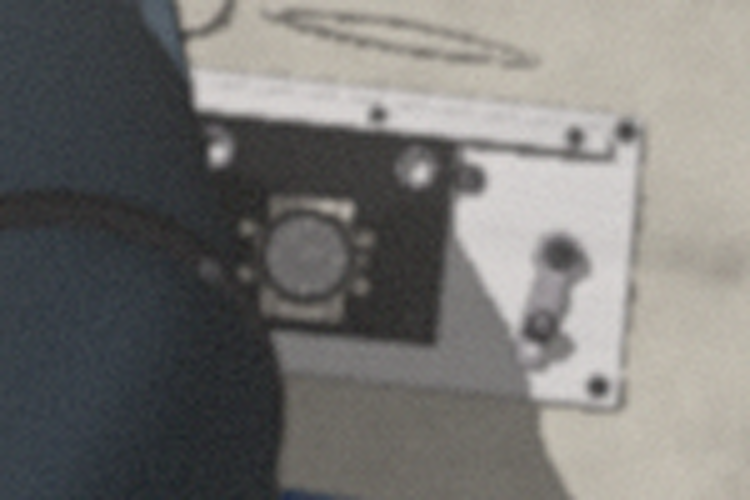

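View pics/s6.png

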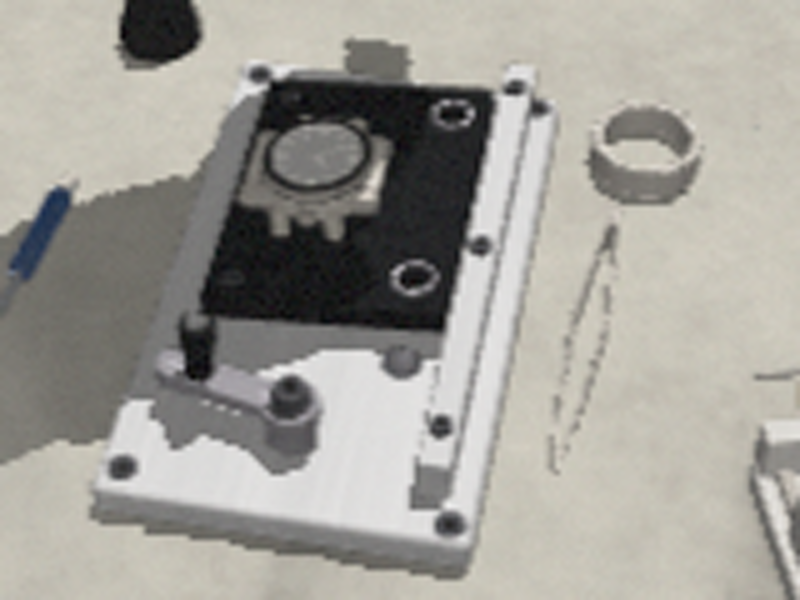

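Emit:
{"api": "apply_moves", "payload": {"moves": [[[20,-3,3,0.01,-0.009,-0.016],[18,-2,3,0,0,0],[6,0,2,0,0,0],[0,0,2,0,0,0]]]}}

```text
time_s: 5.33
ee_pos: [528.7, 82.5, 200.5]
orientation: [1.32, 1.133, -1.305]
force: [-0.2, -0.3, 0.3]
opening: -0.2
```

Run:
```python
from h import *
go(-5,105,18,[0,-1])
```

```text
t 5.33 tcp [528.7  82.5 200.5] fix [ -2.5 116.1] tip z(173) 27.5 F [-0.2 -0.3  0.3] open -0.2
shift [ 9.4 -2.6 11.2] turn [-0.004 -0.003 -0.01 ]
```

Emit:
{"api": "apply_moves", "payload": {"moves": [[[6,-2,3,0,0,-0.01],[3,-1,3,0,0,0],[1,0,2,0,0,0],[0,0,2,0,0,0]]]}}

```text
time_s: 5.67
ee_pos: [524.7, 71.3, 193.5]
orientation: [1.32, 1.138, -1.311]
force: [-0.6, 0.6, -0.8]
opening: -0.2
```

Run:
```python
from h import *
go(-5,100,18,[0,-1])
```

```text
t 5.67 tcp [524.7  71.3 193.5] fix [ -4.8 104.5] tip z(173) 20.5 F [-0.6  0.6 -0.8] open -0.2
shift [ 2.5 -0.1  4.5] turn [-0.006 -0.004 -0.003]
```

Emit:
{"api": "apply_moves", "payload": {"moves": [[[1,0,3,0,0,0],[1,0,3,0,0,0],[0,0,3,0,0,0],[0,0,3,0,0,0],[0,0.3,2,0,0,0],[0,0.3,2,0,0,0]]]}}

```text
time_s: 6.17
ee_pos: [523.5, 54.7, 192.6]
orientation: [1.322, 1.138, -1.307]
force: [-0.1, 3.1, 0.0]
opening: -0.1
```

Run:
```python
from h import *
go(-5,85,18,[0,-1])
pic("side","s7",(240,230,400,350))
```

```text
t 6.17 tcp [523.5  54.7 192.6] fix [-3.8 87.9] tip z(173) 19.6 F [-0.1  3.1  0. ] open -0.1
shift [ 1.6 -1.2  2.9] turn [-0.005 -0.007 -0.005]
```

View pics/s7.png

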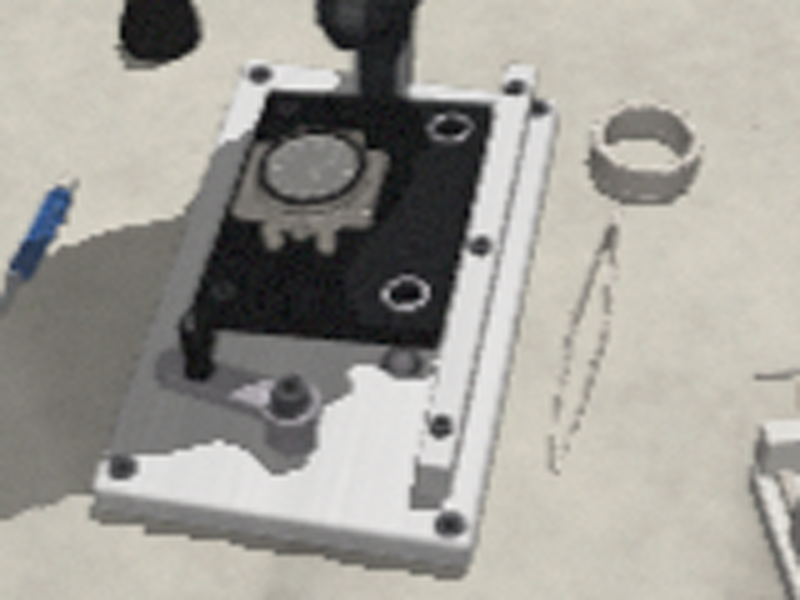

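Run:
```python
from h import *
S=lambda x,y:(x/5-.4+240,y/5-.4+230)
for ps in(((452,114),(414,276)),((450,127),(405,293))): print([w2f(ray("side",*S(*p),32)).round(1) for p in ps])
```

```text
[array([29.3, 69.5]), array([ 30.5, -17.7])]
[array([29.8, 62.1]), array([ 28.9, -26.4])]
```

Emit:
{"api": "apply_moves", "payload": {"moves": [[[0,0,-6,0,0,0],[0,-7,0,0,0,0],[1,-5,2,0,0,0],[0,0,4,0,0,0],[0,0.5,3,0,0,0],[0,0.5,3,0,0,0],[0,0.5,2,0,0,0],[0,0.5,2,0,0,0]]]}}

```text
time_s: 6.88
ee_pos: [510.1, 46.1, 191.3]
orientation: [1.32, 1.14, -1.307]
force: [-0.8, 2.7, 1.2]
opening: -0.0
```

Run:
```python
from h import *
go(-15,80,18,[0,-1])
pic("side","s8",(240,230,400,350))
```

```text
t 6.88 tcp [510.1  46.1 191.3] fix [-15.8  77.4] tip z(173) 18.3 F [-0.8  2.7  1.2] open -0.0
shift [ 0.3  0.8 -2.6] turn [-0.003 -0.006 -0.004]
```

View pics/s8.png

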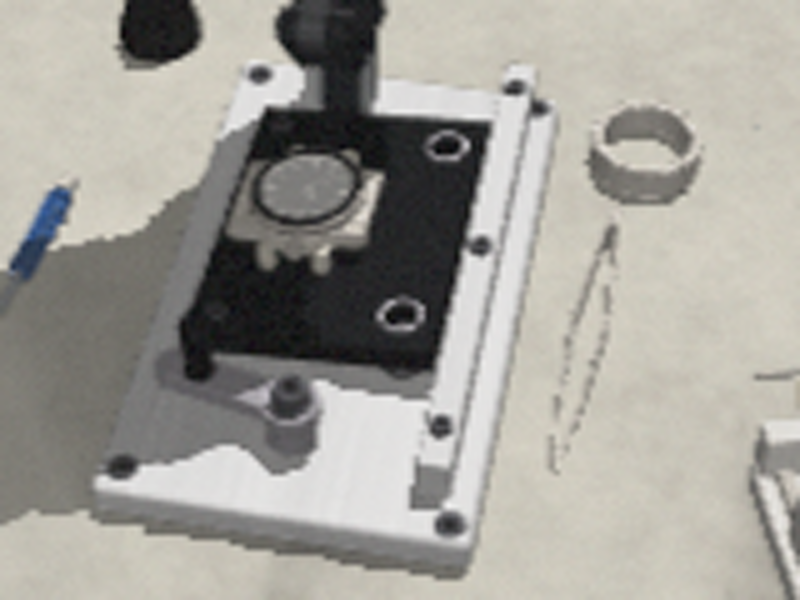

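Emit:
{"api": "apply_moves", "payload": {"moves": [[[0,0.5,2,0,0,0],[0,0.5,2,0,0,0],[0,0.5,1,0,0,0],[0,0.5,1,0,0,0]]]}}

```text
time_s: 7.27
ee_pos: [511.7, 37.5, 191.3]
orientation: [1.321, 1.137, -1.309]
force: [-0.4, 0.9, 0.1]
opening: -0.1
```

Run:
```python
from h import *
go(-15,80,18,[0,-1])
S=lambda x,y:(x/5-.4+240,y/5-.4+230)
print([w2f(ray("side",*S(*p),32)).round(1) for p in ((447,146),(401,315))])
pic("side","s9",(240,230,400,350))
```

```text
t 7.27 tcp [511.7  37.5 191.3] fix [-13.   69.1] tip z(173) 18.3 F [-0.4  0.9  0.1] open -0.1
shift [  0.3  -2.1 -10.9] turn [-0.006 -0.005 -0.005]
[array([30.5, 51.4]), array([ 29.5, -37. ])]
```

View pics/s9.png

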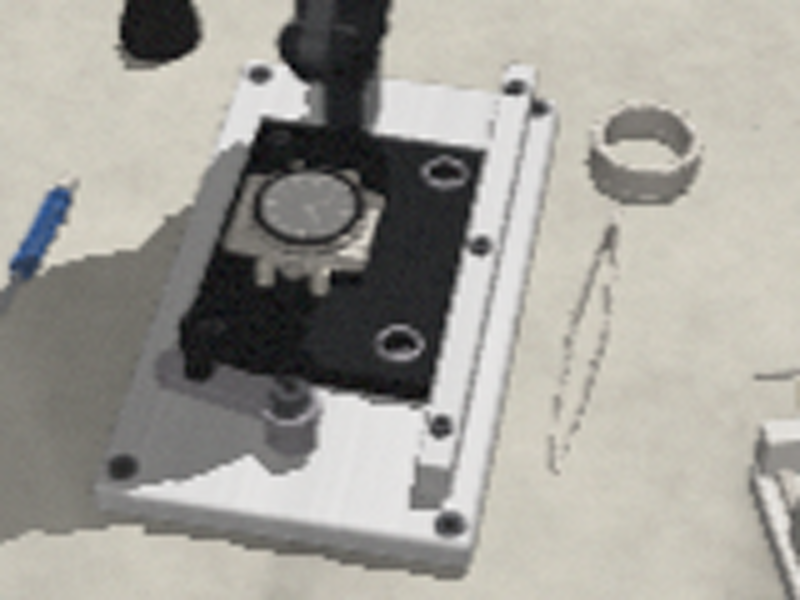

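Emit:
{"api": "apply_moves", "payload": {"moves": [[[0,0,-15,0,0,0],[-15,0,-20,0,0,0],[-35,0,-20,0,0,0],[-35,0,-20,0,0,0],[-5,0,-30,0,0,0],[0,0,-35,0,0,0]]]}}

```text
time_s: 7.82
ee_pos: [532.9, 169.7, 284.3]
orientation: [1.326, 1.126, -1.328]
force: [-0.3, 0.6, -0.5]
opening: -0.4
```

Run:
```python
from h import *
st()
S=lambda x,y:(x/5-.4+240,y/5-.4+230)
print([w2f(ray("side",*S(*p),24)).round(1) for p in ((446,172),(400,343))])
pic("side","s10",(240,230,400,350))
pic("top","t10",(280,200,430,300))
```

```text
t 7.82 tcp [532.9 169.7 284.3] fix [-10.4 203.1] tip z(173) 111.3 F [-0.3  0.6 -0.5] open -0.4
[array([31.3, 45.5]), array([ 30.3, -42.9])]
```

View pics/s10.png

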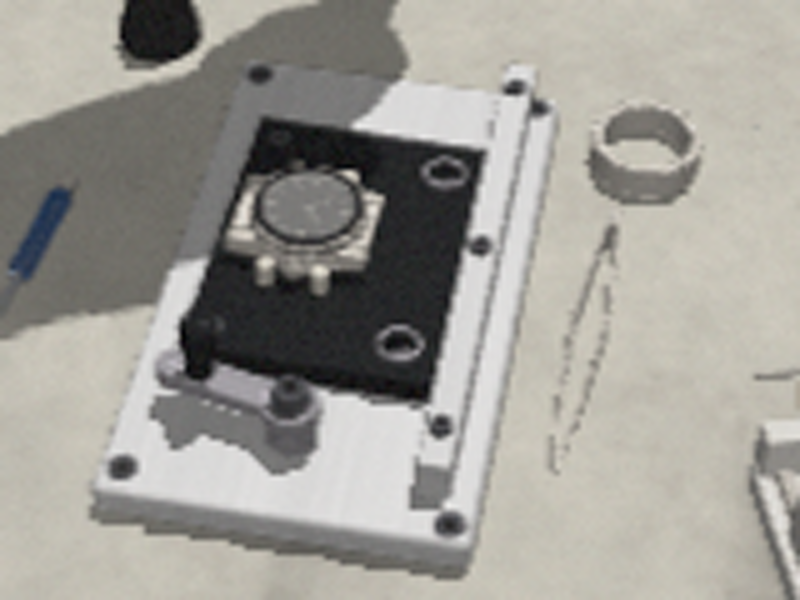

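View pics/t10.png

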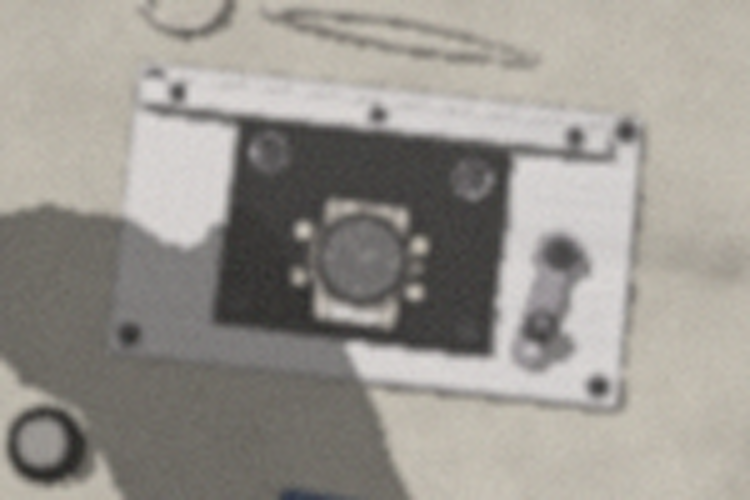

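Run:
```python
from h import *
S=lambda x,y:(x/5-.4+240,y/5-.4+230); T=lambda x,y:(x/5-.4+280,y/5-.4+200)
def tri(a,b):
    A=[];B=[]
    for n,(u,v) in(("side",S(*a)),("top",T(*b))):
        K=C[n]["intrinsics"];M=C[n]["cam_to_world"];d=M[:3,:3]@np.linalg.inv(K)@[u,v,1];d/=np.linalg.norm(d);P=np.eye(3)-np.outer(d,d);A.append(P);B.append(P@M[:3,3])
    p=np.linalg.solve(sum(A),sum(B));return w2f(p).round(1),p[2].round(1)
for nm,a,b in(("HL",(446,172),(268,152)),("HR",(400,343),(472,179)),("HL0",(447,118),(219,152)),("HR0",(387,280),(421,188)),
 ("cRL",(486,151),(240,122)),("cRR",(428,398),(510,155)),("cNR",(190,357),(492,352)),("cNL",(264,121),(216,323)),
 ("screwNL",(260,75),(128,333)),("screwNR",(122,467),(598,386)),("screwRR",(450,523),(626,130)),("rail scr mid",(481,244),(378,114)),("rail scr R",(440,427),(575,136))): print(nm,*tri(a,b))
```

```text
HL [30.5 44. ] 25.0
HR [ 29.2 -44.7] 25.4
HL0 [26.9 64.9] 33.3
HR0 [ 21. -23.] 33.3
cRL [42.8 57.7] 25.5
cRR [ 42.5 -60.8] 17.7
cNR [-43.2 -61.3] 19.9
cNL [-44.8  58.1] 24.4
screwNL [-54.1  94.9] 15.0
screwNR [ -53.3 -109. ] 15.4
screwRR [  59.3 -110.3] 15.8
rail scr mid [50.8 -1. ] 35.5
rail scr R [ 51.1 -86.2] 34.4
```

Emit:
{"api": "apply_moves", "payload": {"moves": [[[0,-3,40,0,0,0],[0,-3,40,0,0,0],[0,-3,40,0,0,0],[0,-3,40,0,0,0],[0,-3,40,0,0,0],[0,-3,40,0,0,0],[0,-3,40,0,0,0],[0,-3,35,0,0,0]]]}}

```text
time_s: 8.58
ee_pos: [463.0, -132.3, 279.7]
orientation: [1.31, 1.148, -1.297]
force: [0.2, -0.5, 0.3]
opening: -0.1
```

Run:
```python
from h import *
go(-36,-118,44,[0,-1])
```

```text
t 8.58 tcp [ 463.  -132.3  279.7] fix [ -37.7 -105.8] tip z(173) 106.7 F [ 0.2 -0.5  0.3] open -0.1
shift [62.6  1.4 12.7] turn [ 0.011 -0.007 -0.004]
```

Emit:
{"api": "apply_moves", "payload": {"moves": [[[5,1,12,0.01,-0.007,0],[20,0,5,0,0,0],[20,0,0,0,0,0],[13,0,0,0,0,0],[2,0,0,0,0,0]]]}}

```text
time_s: 9.0
ee_pos: [457.7, -163.1, 218.4]
orientation: [1.322, 1.121, -1.323]
force: [-1.4, -0.5, 0.6]
opening: -0.4
```

Run:
```python
from h import *
go(-36,-105,44.5,[0,-1])
pic("side","s11",(240,230,400,350))
```

```text
t 9.0 tcp [ 457.7 -163.1  218.4] fix [ -38.7 -137. ] tip z(173) 45.4 F [-1.4 -0.5  0.6] open -0.4
shift [  0.7   2.1 -32. ] turn [-0.019  0.006 -0.007]
```

View pics/s11.png

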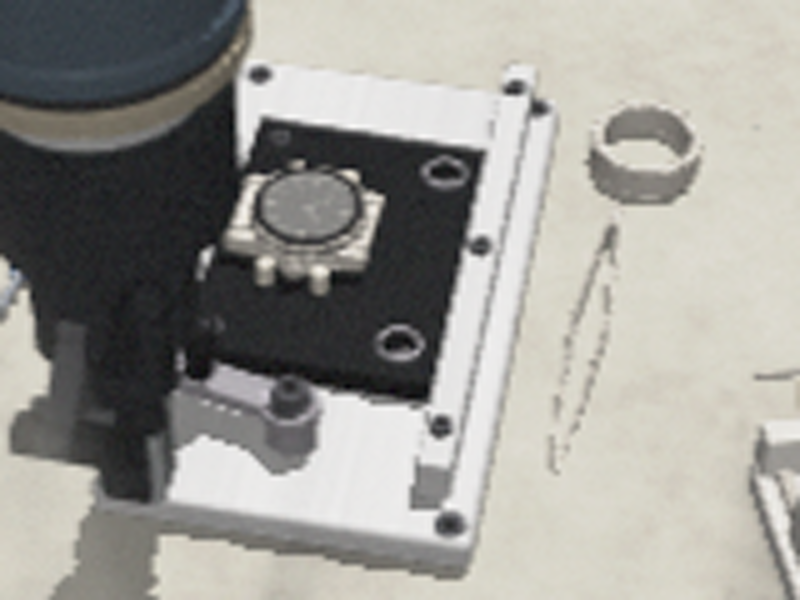

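Emit:
{"api": "apply_moves", "payload": {"moves": [[[1,1,-12,-0.019,0.006,-0.007],[0,1,-10,0,0,0],[0,0,-8,0,0,0],[0,0,-3,0,0,0],[0,0,-3,0,0,0]]]}}

```text
time_s: 9.47
ee_pos: [466.6, -122.8, 219.8]
orientation: [1.309, 1.142, -1.306]
force: [0.5, -1.8, -0.5]
opening: 0.1
```

Run:
```python
from h import *
go(-38,-100,44.5,[0,-1])
pic("side","s12",(240,230,400,350))
```

```text
t 9.47 tcp [ 466.6 -122.8  219.8] fix [-35.5 -95.9] tip z(173) 46.8 F [ 0.5 -1.8 -0.5] open 0.1
shift [ 2.3 -2.5  4.1] turn [ 0.004 -0.001 -0.001]
```

View pics/s12.png

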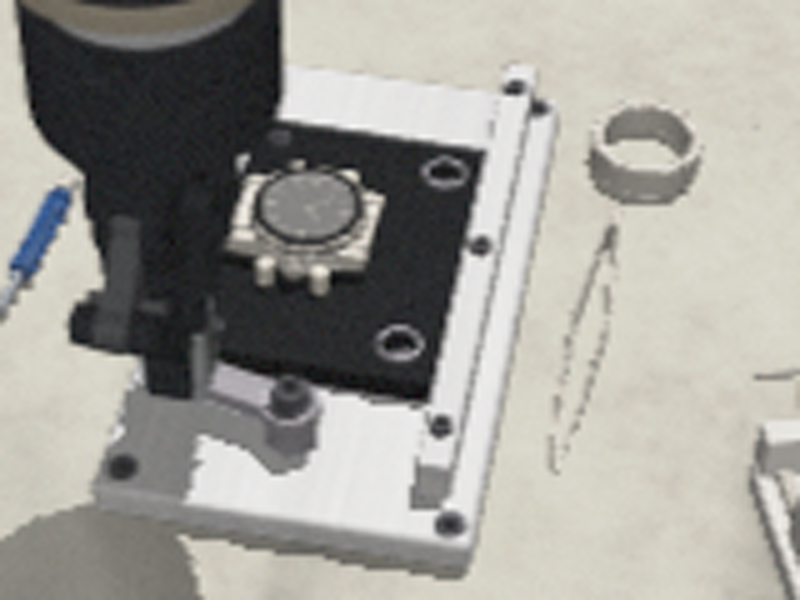

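Emit:
{"api": "apply_moves", "payload": {"moves": [[[1,-2,-4,0,0,0],[1,-1,-4,0,0,0],[0,0,-4,0,0,0],[0,0,-4,0,0,0],[0,0,-4,0,0,0]]]}}

```text
time_s: 9.93
ee_pos: [466.9, -101.6, 218.9]
orientation: [1.31, 1.138, -1.305]
force: [-0.4, -0.7, -0.1]
opening: -0.1
```

Run:
```python
from h import *
go(-33,-63,44.5,[0,-1])
pic("side","s13",(240,230,400,350))
```

```text
t 9.93 tcp [ 466.9 -101.6  218.9] fix [-38.1 -74.8] tip z(173) 45.9 F [-0.4 -0.7 -0.1] open -0.1
shift [  1.4   5.1 -11.7] turn [ 0.003  0.    -0.005]
```

View pics/s13.png

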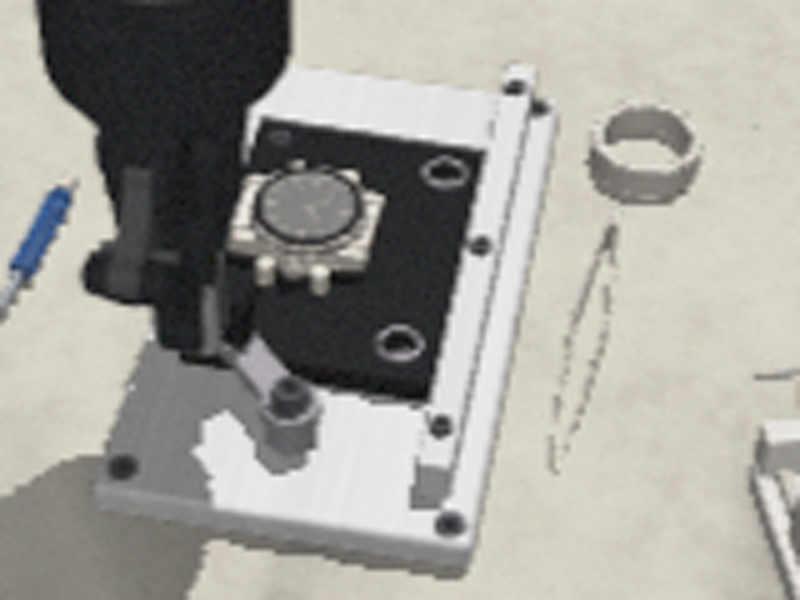

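Emit:
{"api": "apply_moves", "payload": {"moves": [[[1,1,-4,0,0,0],[0,2,-3,0,0,0],[0,2,-3,0,0,0],[0,3,-3,0,0,0],[0,3,-3,0,0,0]]]}}

```text
time_s: 10.4
ee_pos: [479.6, -84.9, 217.2]
orientation: [1.309, 1.142, -1.307]
force: [-1.2, -1.2, -0.4]
opening: -0.3
```

Run:
```python
from h import *
go(-17.5,-54,44.5,[0,-1])
pic("side","s14",(240,230,400,350))
```

```text
t 10.4 tcp [479.6 -84.9 217.2] fix [-27.8 -56.5] tip z(173) 44.2 F [-1.2 -1.2 -0.4] open -0.3
shift [-0.3 10.4 -2.5] turn [ 0.004 -0.    -0.001]
```

View pics/s14.png

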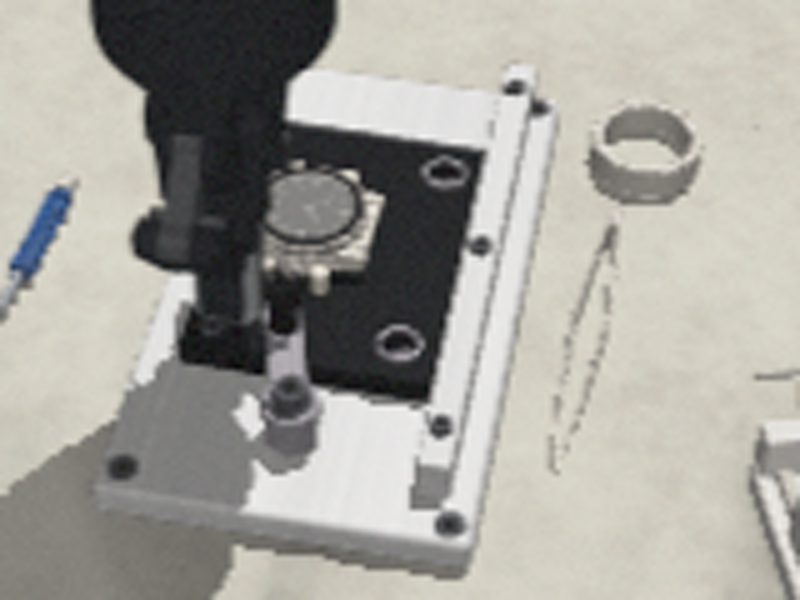

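Emit:
{"api": "apply_moves", "payload": {"moves": [[[-1,3,0,0,0,0],[0,3,0,0,0,0],[0,2,0,0,0,0],[0,2,0,0,0,0],[0,2,0,0,0,0],[0,2,0,0,0,0]]]}}

```text
time_s: 10.95
ee_pos: [491.7, -84.5, 217.3]
orientation: [1.303, 1.153, -1.312]
force: [-8.2, 0.8, 5.8]
opening: 0.3
```

Run:
```python
from h import *
go(-17.5,-54,44.5,[0,-1])
pic("side","s15",(240,230,400,350))
```

```text
t 10.95 tcp [491.7 -84.5 217.3] fix [-15.9 -54.4] tip z(173) 44.3 F [-8.2  0.8  5.8] open 0.3
shift [-0.2 -1.6 -0.4] turn [ 0.007 -0.002  0.01 ]
```

View pics/s15.png

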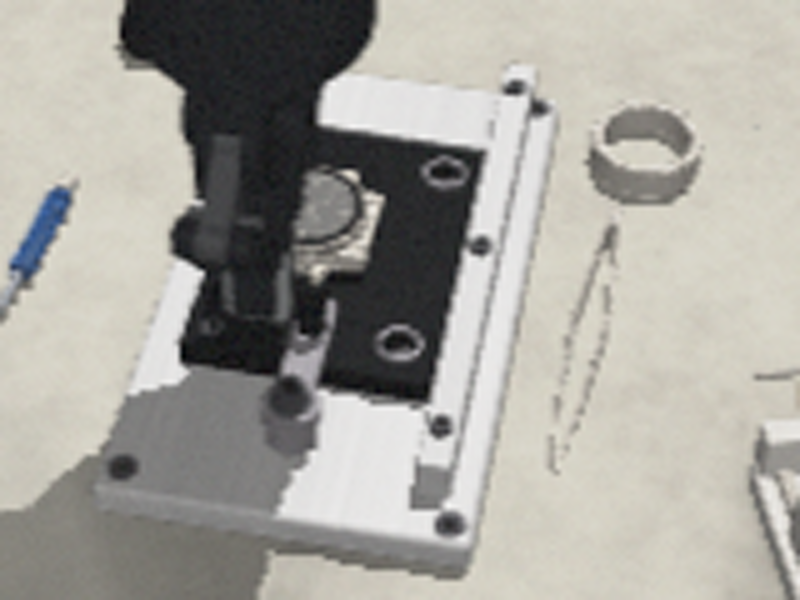

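Force rose to 8 N: the clamp is at its stop. Backing off toward the front and then up.

Emit:
{"api": "apply_moves", "payload": {"moves": [[[0,-6,2,0,0,0],[-5,-10,3,0,0,0],[-30,-5,3,0,0,0],[-35,0,10,0,0,0],[-20,0,35,0,0,0],[0,0,40,0,0,0],[0,0,40,0,0,0],[0,0,40,0,0,0]]]}}

```text
time_s: 11.67
ee_pos: [447.6, -252.8, 313.9]
orientation: [1.295, 1.156, -1.297]
force: [0.7, 0.1, -1.3]
opening: 0.0
```

Emit:
{"api": "apply_moves", "payload": {"moves": [[[0,0,40,0,0,0],[0,0,20,0,0,0],[0,0,0,0,0,0],[0,0,0,0,0,0]]]}}

```text
time_s: 12.0
ee_pos: [433.8, -326.0, 317.0]
orientation: [1.302, 1.138, -1.308]
force: [-0.2, 0.2, 0.7]
opening: 0.3
```

Run:
```python
from h import *
st()
pic("side","s16",(240,230,400,350))
pic("top","t16",(280,200,430,300))
```

```text
t 12.0 tcp [ 433.8 -326.   317. ] fix [ -39.8 -301.6] tip z(173) 144.0 F [-0.2  0.2  0.7] open 0.3
```

View pics/s16.png

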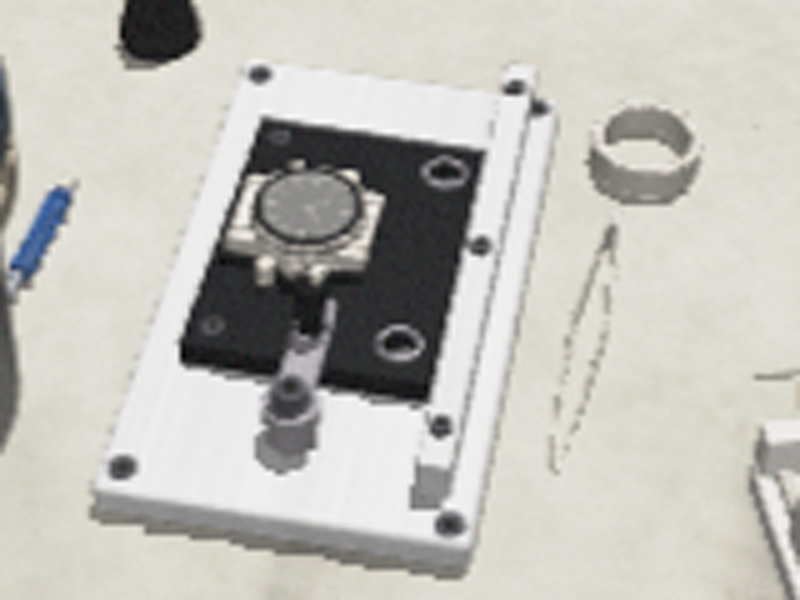

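View pics/t16.png

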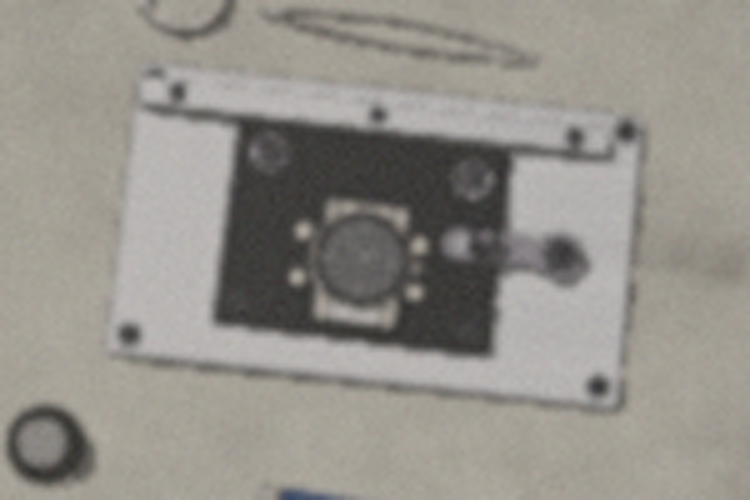

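Run:
```python
from h import *
S=lambda x,y:(x/5-.4+240,y/5-.4+230); T=lambda x,y:(x/5-.4+280,y/5-.4+200)
print(w2f(ray("side",*S(328,300),33)),w2f(ray("side",*S(291,390),40)),w2f(ray("top",*T(458,243),33)),w2f(ray("top",*T(563,252),40)))
for th in(1.3,1.4,1.57):
  p=np.r_[f2w(-44*np.cos(th),-84+44*np.sin(th)),33];print(th,[((proj(n,p)-o)*5+2).round() for n,o in(("side",(240,230)),("top",(280,200)))])
```

```text
[  3.04877389 -36.06668906] [  0.91716585 -84.75341194] [ -1.44249803 -41.4581684 ] [ -0.9615189  -85.64192973]
1.3 [array([284., 305.]), array([456., 267.])]
1.4 [array([296., 305.]), array([455., 257.])]
1.57 [array([317., 307.]), array([455., 239.])]
```

Arm direction matches 1.57 in both views; plate unchanged. Handing in.

```bash
python3 -c "
from plant import bot
print(bot.close_job())"
```

```text
the job is handed in; nothing more can be done
None
```

The plate is seated over both pins and the clamp is at its stop. I handed the job in at about 12 s of the 54 s allowed; it gave no verdict.

**What I did:** with the gripper shut, I pushed the near edge until the plate lay along the back rail. I then pushed the left end along the rail until both holes dropped over the pins. Last, I pushed the knob round from behind with the outside of the fingers until the force rose to about 8 N, and moved the arm clear.

**Last checks:**
- **Plate:** both hole rims measured within about 2 mm of their pins. They came down about 8 mm, from a triangulated 33.3 mm to 25.0 and 25.4 mm. That is about 1 mm above the nominal 24 mm, and known base points read 1–2 mm high too.
- **Tilt:** the four plate corners triangulated unevenly, between 18 and 26 mm, so they do not confirm that it lies flat. That rests on the two holes agreeing in height and on how the plate looks in the pictures.
- **Clamp:** the arm's direction matches about 1.57 rad in both views, against the 1.4 rad needed. The plate looked unmoved after the swing.
- **Surroundings:** the neighbouring things inside the final close-up pictures looked unmoved. The marker, brass disc and tin were outside them, and I did not look at those again. The measured force at the end was about zero.

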